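# Steady the cake-slicing stand and lay its guide bar

## Task

The marble cake-slicing stand rocks because its screw foot, the one under the red knob, is too short: turn the knob clockwise until the stand is level and firm on all four feet, but no further. Then lay the aluminium guide bar across the two forked steel supports, down in both forks, centred with about equal overhang at each end, and let go. Leave the other kitchen things where they are.

Things in the scene. Friction and masses are not known exactly. Their poses are not given: they have to be found in the camera images.
- stand: white marble slab 260 mm (its x) by 210 mm (its y), 18 mm thick, loose on the counter, 2.5 kg, its top 40 mm up, on black feet at x +-100, y +-80 mm. Three are fixed, the one at x -100, y +80 (robot's side, left) is a screw foot, at first 4 to 7.5 mm short: the stand leans that way, about 0.0077 rad per mm. Origin: mid-slab, level with the fixed feet's undersides; z square to the slab, up
- screw_hole (a point): where the screw foot's axis passes the slab's top face, at x -100, y +80 mm of the stand. The underside of the red knob is 21 to 29 mm above this, with a 28 mm round hub under it. The nearest support is 95 mm away from it along the stand's x
- knob_grip (a point): centre of the red wing knob over the screw foot, half-way up. A straight grip 64 mm long (its x), 16 mm wide (its y), 26 mm high, centre 74 mm above the underside of the screw foot; z is the screw axis, up. While the screw foot stands on the counter and is turned, the knob keeps its height and the slab's corner rises
- foot_screw (a joint): turn of the screw foot (rad), grows as the knob is turned clockwise seen from above, driving the foot down 2.5 mm per rad. 0: level with the fixed feet, stand firm; negative: too short, it rocks; positive: too long, it rocks again. Starts at -3.0 to -1.6; stops at -4.4 and 2.2. Stays where it is left; turning it takes about 0.1 N m
- bar_mid (a point): centre (half-way up) of the aluminium guide bar: 200 mm long (its x), 20 mm wide (its y), 30 mm high (its z), about 0.25 kg, lying on a narrow face on the counter, left or right of the stand, its centre 15 mm above the counter
- fork_left (a point): middle of the floor of the left (+y) steel support's fork, 82 mm above the stand's origin. The support is 70 mm long in the stand's x, 14 mm thick in y; its fork opens upwards: floor 26 mm wide in x, sides 23 mm high, flaring by 0.2 rad each to about 36 mm at the mouth; axes as the stand
- fork_right (a point): the same point of the right (-y) support, 150 mm from the left one along the stand's y; axes as the stand
- saddle_mid (a point): where the bar's centre lies once the bar rests on the floors of both forks: half-way between them, 15 mm above their floors and 97 mm above the stand's origin. Axes as the stand; the bar must lie along y, either way round, 30 mm side upright. 136 mm are free between the supports, and 57 mm from here down to the slab
- scraper: wooden-handled scraper with a yellow silicone blade lying flat, 210 mm long, 55 mm wide, 12 mm high; origin under its middle, x along its length. To be left alone
- bowl: glass mixing bowl, 210 mm across, 100 mm high; origin under its centre. To be left alone
- tin_a: round aluminium cake tin, 200 mm across, 50 mm high; origin under its centre. To be left alone
- tin_b: a second, equal cake tin, 200 mm across, 50 mm high; origin under its centre. To be left alone
- sifter: stainless steel crank sifter, body 120 mm across and 110 mm high, with a loop handle and a crank that reach out to 110 mm from its axis; origin under its centre. To be left alone
- sugar_jar: glass jar with a steel lid, 84 mm across, 140 mm high; origin under its centre. To be left alone
- timer: green kitchen timer, 72 mm across, 60 mm high; origin under its centre. To be left alone
There are look-alikes about, which are no part of the job. Of the things like the part that bears bar_mid, leave any that is blue, green or purple; of the rest the larger one is meant.

How it is judged (in metres and radians):
On the way, in this order (a step that is already met when the one before it is completed fails the run):
1. the stand is screwed level and no longer rocks (screw foot within 1.25 mm of the other feet) (value of joint foot_screw between -0.5 and 0.5 rad and angle between stand's own z axis and vertical below 0.014 rad), for 0.2 s.
2. the guide bar lies in both forks (x of bar_mid in the frame of stand between 0.022 and 0.038 m and y of bar_mid in the frame of stand between -0.02 and 0.02 m and z of bar_mid in the frame of stand between 0.092 and 0.102 m and angle between the x axis of bar_mid and the y axis of stand, either way round below 0.1 rad), for 0.2 s.
At the end, for the whole second after the job is handed in: The screw foot is within 0.5 rad (1.25 mm) of level with the other feet and the slab within 0.014 rad of level; the guide bar rests in both forks, its centre within 8 mm of the seat across the bar, 20 mm along it and 5 mm in height, aligned within 0.1 rad, released and at rest (all of step 1 and all of step 2 and linear speed of stand below 0.02 m/s); the robot touches nothing.
It fails at once if another kitchen thing pushed away by more than 30 mm (distance of any of scraper, bowl, tin_a, tin_b, sifter, sugar_jar, timer from where it was at the start of the episode above 0.03 m).
It also fails if it takes over 64 s, if anything falls off the work surface, if the arm or the gripper's body presses on something with over 40 N, if the wrist force passes 120 N, or if a joint passes its speed limit or range.

## Robot

A 6-joint arm with a two-finger parallel gripper is mounted at the origin on the work surface. World frame = base frame: x ahead of the robot, y to its left, z up, the work surface at z = 0. Lengths are in mm, angles in rad, forces in N, time in s.
With the tool pointing down it reaches from about 275 to 1000 mm from the base axis. Payload 8.4 kg.
Tool frame: the origin (TCP) lies midway between the tips of the shut fingers; the grasp point (between the pads) lies 19 mm behind it; z points along the fingers, y is the direction in which the jaws open and shut (so a half turn about z gives the same grasp; the last joint's range is limited). The gripper opens to 85 mm and grips with 20 to 120 N. Pads are 22 mm wide; open, the fingers measure 114 mm over their backs; the gripper's body (76 mm by 85 mm) begins 54 mm behind the grasp point. The pads swing forward as they close: fully open they stand 13 mm farther back than shut.
Start: joints at [-1.255, 0.353, 1.633, -0, 1.155, -0.002], TCP at [195.297, -593.706, 231.281] pointing down, gripper open.
Joint ranges: [-2.63, 2.63], [-0.92, 2.1], [0.06, 2.66], [-1.3, 4.44], [0, 2.69], [-3.02, 3.02]. Speed limits (rad/s): [2.22, 2.22, 2.79, 3.14, 3.14, 3.14].

## Interface

Orientations are given as [roll, pitch, yaw] about the fixed x, y, z axes, in that order (R = Rz(yaw) Ry(pitch) Rx(roll)).
In Python, from rig import r gives the robot as it stands. The module is installed in compiled form; this text tells all that it offers.
- The arm moves only by the tool drive_tool, never from a script. Its argument "moves" is a list of rows, each a list of 3 entries, a list of its own where there are three numbers: the closure, from 0 (fully open) to 1 (shut), then the shift along the tool's x, y, z in cm, then the turn about the tool's z in degrees. In form: [[claw, [dx, dy, dz], roll], ...]. A call has 1 to 12 rows; each row is the pose to reach, as a shift and turn from the pose measured when the call began, along the tool's axes at that moment; what a row does not reach only later rows make up. A row lasts 1/8 s, in which the tool goes at most 62.5 mm and 10.7 degrees, less where a joint would pass 70% of its speed; a pose out of reach is approached as far as the arm can. A call with a gripper value outside its range is refused whole. The fingers move at their own pace and stop on an object; "grip_force" is the grip in N (left out, the last holds). Time passes only in rows, so rows that repeat a pose let the fingers close. It gives the time, the measured TCP pose, the force and the opening at its end, in the units of the state.
- r.sense(): the state, without advancing time (a new reading comes with each control period).
- r.grab_frame(name): name is "scene" or "side" or "wrist"; returns a dict with "color" (420x560x3 uint8, red, green, blue), "fx", "fy", "cx", "cy" (pixels), "pose" (4x4, takes a point from camera to world coordinates); the wrist camera has in their place "hand_eye" (4x4, takes a point from camera to tool coordinates, whose origin is the TCP and whose axes are the flange's). Camera axes: x right, y up, looking along -z (the intrinsics and any distortion apply to the point x, -y, -z); pixel columns grow to the right and rows downward; lengths in mm; the calibration is good to about 2 mm. A picture is of the moment at which its call begins: read the wrist's pose just before it. There is no depth.
- r.sign_off(): hands the job in, once; it reports no verdict.
Trained networks look in the newest picture that a camera, given by its name, has taken for a name from the list of things; names that differ only in an ending like _2 or _b are one class to them, and where a whole thing is asked for, a point or a joint stands for the part that bears it (a point fixed in the world has none). Each returns a list of dicts, best first, with "score" (0 to 1); they miss things now and then, are a little off and sometimes report something else, mostly with a low value. They report only what shows in the picture. A call takes as long as a camera call. They do not tell look-alikes from the thing itself.
- r.outline_of(thing, camera): "mask" (420x560 bool, what is visible of it) and "at" ([column, row] in pixels, amid what is visible of it).
- r.spot_point(thing, camera): "at" ([column, row] in pixels: a listed point, or the origin of a listed thing).
The state is a dict: "clock": time; "qpos": joint angles; "qvel": joint speeds; "joint_efforts": joint torques, N m; "eef_pos": TCP position; "tcp_rot": TCP orientation; "contact_force": force on the tool from outside, world axes, zero at the start; "wrist_torque": the same for the moment, N m; "opening": opening from 0.0 (shut) to 1.0 (fully open).
Only numpy, scipy, OpenCV 4.12 (cv2) and the standard library are available. Lean on these libraries where they do the work, as an engineer would, in place of code of your own. Each camera call takes 0.05 s, during which the arm holds its last target.

## Working session

There is one attempt and no reset: what is moved stays moved. The work goes in short steps, Python scripts to look and compute and a tool call to move; the robot and the scene stay as the last step left them, time stands still between calls to the robot, and variables do not carry over. Pictures are saved under pics/ and viewed, and the job is handed in when it is done.

Besides the shell and the picture viewer there is one more tool, called after ">>>" by a JSON object that holds its "name" and its "arguments", one argument or row to a line. drive_tool: Moves the arm, as the interface text tells. Its arguments: {"type":"object","properties":{"moves":{"type":"array"},"grip_force":{"type":"number"}},"required":["moves"]}

```bash
mkdir -p pics; ls
cat > h.py <<'E'
import numpy as np, cv2
from rig import r
def save(n,f): cv2.imwrite(f'pics/{n}.png',f['color'][:,:,::-1])
E
python3 - <<'E'
from h import *
s=r.sense(); print(s)
for c in ['scene','side','wrist']:
    f=r.grab_frame(c); save(c+'0',f); print(c,{k:(np.round(v,3).tolist() if not np.isscalar(v) else v) for k,v in f.items() if k!='color'})
print(r.sense()['clock'])
E
```

```text
pics
{'clock': 0.0, 'qpos': array([-1.25540521e+00,  3.53655252e-01,  1.63414329e+00, -1.39669255e-05,
        1.15519741e+00, -2.38069924e-03]), 'qvel': array([-0.0019589 ,  0.00117053, -0.00070335,  0.0023281 ,  0.00113712,
        0.00036651]), 'joint_efforts': array([ 5.63249869e-04, -6.05239749e+01, -3.42077994e+01,  6.96982670e-05,
        9.05989960e-03, -7.36667793e-07]), 'eef_pos': array([ 195.13972479, -593.24884589,  230.55332801]), 'tcp_rot': array([-3.14018933e+00,  9.42920666e-06,  3.17777470e-01]), 'contact_force': array([ 0.40317391, -0.38988583, -0.18889953]), 'wrist_torque': array([0.0294057 , 0.00124613, 0.02402705]), 'opening': 1.001271212149778}
scene {'fx': 420.2574605645997, 'fy': 420.2574605645997, 'cx': 278.62945770603477, 'cy': 214.6557297059161, 'pose': [[-0.694, -0.385, 0.608, 1299.689], [0.72, -0.387, 0.577, 835.887], [0.013, 0.838, 0.546, 863.315], [0.0, 0.0, 0.0, 1.0]]}
side {'fx': 464.5966818128538, 'fy': 464.5966818128538, 'cx': 276.23739790913186, 'cy': 209.99930074619843, 'pose': [[-0.998, 0.029, -0.06, 355.713], [-0.066, -0.49, 0.869, 1475.91], [-0.004, 0.871, 0.49, 928.11], [0.0, 0.0, 0.0, 1.0]]}
wrist {'fx': 316.9888426656065, 'fy': 316.9888426656065, 'cx': 281.7724394164987, 'cy': 204.7124546787692, 'hand_eye': [[0.0, 0.945, 0.327, 85.578], [1.0, 0.0, -0.0, -0.173], [-0.0, 0.327, -0.945, -142.046], [0.0, 0.0, 0.0, 1.0]]}
0.15
```

View pics/scene0.png

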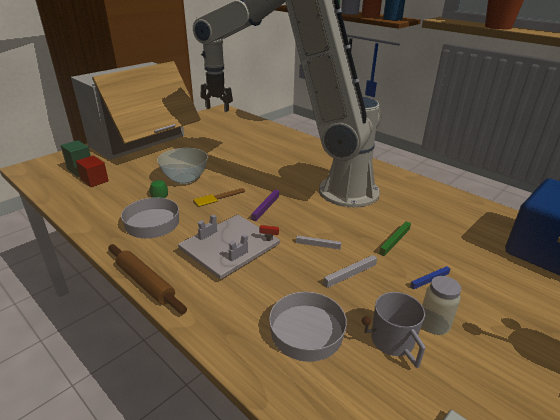

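View pics/side0.png

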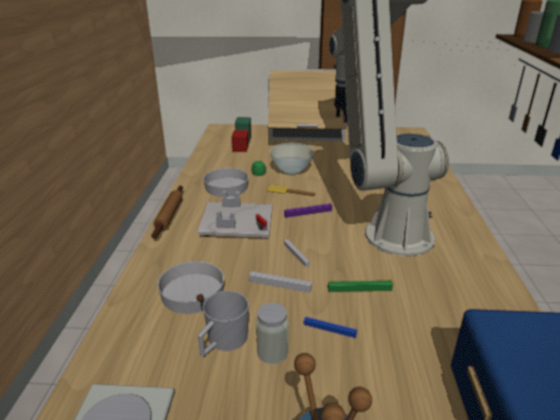

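View pics/wrist0.png

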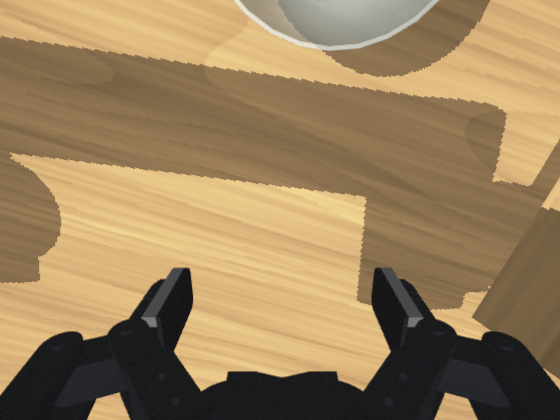

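Run:
```python
from h import *
for c in ['scene','side','wrist']:
  for t in ['knob_grip','bar_mid','fork_left','fork_right','saddle_mid','screw_hole','stand']:
    l=r.spot_point(t,c); print(c,t,[(np.round(d['at'],1).tolist(),round(d['score'],2)) for d in l])
  for t in ['bar_mid']:
    l=r.outline_of(t,c); print(c,t,'outl',[(np.round(d['at'],1).tolist(),round(d['score'],2),int(d['mask'].sum())) for d in l])
print(r.sense()['clock'])
```

```text
scene knob_grip [([269.1, 232.1], 0.64), ([431.1, 323.0], 0.2)]
scene bar_mid [([267.2, 205.2], 0.87), ([350.5, 269.1], 0.75), ([223.7, 234.6], 0.74), ([427.7, 280.5], 0.7)]
scene fork_left [([237.3, 244.9], 0.66)]
scene fork_right [([206.4, 225.5], 0.86)]
scene saddle_mid [([224.8, 230.3], 0.58)]
scene screw_hole [([270.9, 239.0], 0.9)]
scene stand [([232.9, 253.3], 0.69), ([268.2, 236.6], 0.69)]
scene bar_mid outl [([319.7, 245.2], 0.86, 328), ([394.9, 236.6], 0.85, 315), ([265.9, 207.4], 0.84, 312), ([430.2, 278.5], 0.7, 305)]
side knob_grip [([259.2, 219.5], 0.67), ([226.7, 205.1], 0.6)]
side bar_mid [([360.0, 288.7], 0.89), ([278.0, 285.2], 0.8), ([331.5, 325.8], 0.65), ([309.5, 212.5], 0.6)]
side fork_left [([226.0, 215.5], 0.79)]
side fork_right [([227.7, 192.9], 0.78)]
side saddle_mid [([227.9, 202.9], 0.76)]
side screw_hole [([261.4, 230.7], 0.84)]
side stand [([237.5, 226.2], 0.87)]
side bar_mid outl [([329.4, 329.3], 0.98, 524), ([359.6, 284.1], 0.91, 680), ([277.3, 283.5], 0.88, 640), ([298.1, 252.5], 0.79, 235), ([307.4, 209.8], 0.73, 443)]
wrist knob_grip []
wrist bar_mid []
wrist fork_left []
wrist fork_right []
wrist saddle_mid []
wrist screw_hole []
wrist stand []
wrist bar_mid outl []
1.35
```

Bar candidates in scene/side pixels: the large aluminium one is at (350,270)/(278,284) and the short aluminium one at (319,243)/(298,252). The purple (266,205), green (396,237) and blue (431,278) ones are excluded by colour. Of the two aluminium ones the larger, at (350,270), fits. I'll confirm in a crop and triangulate.

```bash
cat >> h.py <<'E'
def ray(f,uv,pose=None):
    P=f['pose'] if pose is None else pose
    d=np.array([(uv[0]-f['cx'])/f['fx'],-(uv[1]-f['cy'])/f['fy'],-1.0])
    d=P[:3,:3]@d
    return P[:3,3],d/np.linalg.norm(d)
def tri(rays):
    A=np.zeros((3,3));b=np.zeros(3)
    for o,d in rays:
        M=np.eye(3)-np.outer(d,d);A+=M;b+=M@o
    p=np.linalg.solve(A,b)
    return p,[np.linalg.norm((np.eye(3)-np.outer(d,d))@(p-o)) for o,d in rays]
def atz(f,uv,z,pose=None):
    o,d=ray(f,uv,pose); return o+d*(z-o[2])/d[2]
def proj(f,p,pose=None):
    P=f['pose'] if pose is None else pose
    q=P[:3,:3].T@(np.asarray(p,float)-P[:3,3]); return np.array([f['cx']+f['fx']*q[0]/-q[2],f['cy']+f['fy']*q[1]/q[2]])
def wpose(f,s):
    from scipy.spatial.transform import Rotation as R
    T=np.eye(4);T[:3,:3]=R.from_euler('xyz',s['tcp_rot']).as_matrix();T[:3,3]=s['eef_pos']
    return T@f['hand_eye']
E
python3 - <<'E'
from h import *
a=r.grab_frame('scene');b=r.grab_frame('side')
pts={'knob':((269.1,232.1),(259.2,219.5)),'hole':((270.9,239),(261.4,230.7)),'fl':((237.3,244.9),(226,215.5)),'fr':((206.4,225.5),(227.7,192.9)),'sad':((224.8,230.3),(227.9,202.9)),
'bar':((350.5,269.1),(278,285.2)),'small':((319.7,243),(298.1,252.5)),'green':((394.9,236.6),(359.6,284.1)),'purple':((267.2,205.2),(309.5,212.5))}
for k,(p,q) in pts.items():
    P,e=tri([ray(a,p),ray(b,q)]);print(k,np.round(P,1),np.round(e,1))
im=a['color'][210:310,230:470,::-1]; cv2.imwrite('pics/crop_bar.png',cv2.resize(im,None,fx=3.3,fy=3.3,interpolation=3))
ob={}
for t in ['bowl','tin_a','scraper','sifter','sugar_jar','timer']:
    print(t,[(np.round(atz(b,d['at'],0),0).tolist(),round(d['score'],2)) for d in r.spot_point(t,'side')[:3]])
l=r.outline_of('bar_mid','scene')
for c,f in (('scene',a),('side',b)):
  for d in r.outline_of('bar_mid',c):
    m=d['mask'].astype(np.uint8);ct=max(cv2.findContours(m,0,2)[0],key=cv2.contourArea)
    P=np.array([atz(f,p,15)[:2] for p in ct.reshape(-1,2)],np.float32);print(c,np.round(d['at']),np.round(cv2.minAreaRect(P)[0]),np.round(cv2.minAreaRect(P)[1]),cv2.minAreaRect(P)[2], np.round(cv2.fitLine(P,2,0,.01,.01).ravel(),2))
E
```

```text
knob [516.2  50.8  78.3] [4.3 4.3]
hole [506.9  51.3  38.5] [1.8 1.8]
fl [638.2  35.2  82.5] [3.4 3.4]
fr [653.  -96.9 102.1] [7.2 7.2]
sad [638.2 -21.7 106.1] [1.1 1.1]
bar [427.2 319.3  14. ] [8.3 8.3]
small [372.8 150.1  10.2] [3.8 3.8]
green [177.5 321.6  21.4] [1. 1.]
purple [ 333.2 -141.8    9.6] [1. 1.]
bowl [([422.0, -537.0, 0.0], 0.77)]
tin_a [([708.0, -369.0, 0.0], 0.73), ([690.0, -287.0, 0.0], 0.22)]
scraper [([436.0, -343.0, 0.0], 0.71)]
sifter [([551.0, 546.0, -0.0], 0.68), ([612.0, -24.0, 0.0], 0.2)]
sugar_jar [([427.0, 596.0, 0.0], 0.96), ([579.0, -533.0, 0.0], 0.35)]
timer []
scene [315. 243.] [382. 148.] [ 46. 153.] 31.185985565185547 [  0.49  -0.87 387.65 137.9 ]
scene [265. 204.] [ 334. -149.] [231.  39.] 18.93538475036621 [   0.93    0.37  348.39 -142.77]
scene [350. 271.] [421. 313.] [ 44. 220.] 76.8769760131836 [ 9.8000e-01 -1.7000e-01  4.2564e+02  3.1364e+02]
scene [230. 245.] [573. -85.] [292. 315.] 89.5185546875 [ 5.7000e-01  8.2000e-01  5.8583e+02 -6.3100e+01]
scene [396. 238.] [171. 321.] [236.  35.] 6.709635257720947 [9.9000e-01 1.0000e-01 1.7755e+02 3.2663e+02]
side [278. 284.] [425. 310.] [ 57. 209.] 75.736328125 [ 9.5000e-01 -3.1000e-01  4.2174e+02  3.1322e+02]
side [329. 326.] [276. 503.] [ 41. 155.] 73.28831481933594 [ 9.5000e-01 -3.1000e-01  2.7608e+02  5.0402e+02]
side [306. 211.] [ 338. -154.] [208.  68.] 18.70126724243164 [ 9.5000e-01  3.1000e-01  3.3183e+02 -1.5404e+02]
side [361. 286.] [173. 318.] [207.  54.] 3.558162212371826 [1.0000e+00 7.0000e-02 1.8845e+02 3.2551e+02]
side [294. 255.] [379. 148.] [ 24. 165.] 31.42101287841797 [  0.51  -0.86 376.74 153.24]
side [236. 218.] [ 619. -121.] [271. 358.] 2.164228677749634 [ 6.000e-02 -1.000e+00  6.591e+02 -1.300e+02]
```

View pics/crop_bar.png

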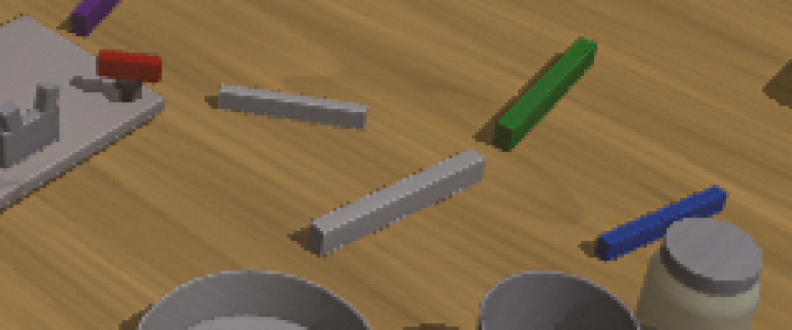

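The crop shows two silver bars: the long one mid-crop at (398,200), which is scene (350,270), and a shorter, thinner one at (292,107). The long one is meant. Next I'll move over the stand to look down.

```bash
cat >> h.py <<'E'
def go(p,yaw=None,s=None):
    from scipy.spatial.transform import Rotation as R
    s=s or r.sense(); M=R.from_euler('xyz',s['tcp_rot']).as_matrix()
    d=M.T@(np.array(p)-s['eef_pos'])/10
    x=M[:,0];cy=np.arctan2(x[1],x[0])
    print('shift cm',np.round(d,2),'roll deg', None if yaw is None else round(np.degrees((cy-yaw+np.pi)%(2*np.pi)-np.pi),1),'cur yaw',round(cy,3),'clock',s['clock'])
E
python3 -c "
from h import *
go((620,-20,205),0)"
```

```text
shift cm [ 58.27 -41.22   2.63] roll deg 18.2 cur yaw 0.318 clock 1.9
```

>>> {"name": "drive_tool", "arguments": {
  "moves": [
    [0,[10,-7,0],3],
    [0,[14.6,-10.3,0],5],
    [0,[19.4,-13.8,0.5],8],
    [0,[24.3,-17.2,0.5],10],
    [0,[29.1,-20.6,1],12],
    [0,[34,-24,1.5],14],
    [0,[38.8,-27.5,2],16],
    [0,[43.7,-31,2.6],18],
    [0,[48.6,-34.4,2.6],18.2],
    [0,[53.4,-37.8,2.6],18.2],
    [0,[58.3,-41.2,2.6],18.2],
    [0,[58.3,-41.2,2.6],18.2]
  ]
}}

```text
clock: 3.4
eef_pos: [621.9, -17.4, 205.2]
tcp_rot: [-3.141, -0.001, 0.003]
contact_force: [-0.5, 0.3, 0.1]
opening: 1.0
```

Run:
```python
from h import *
s=r.sense();f=r.grab_frame('wrist');save('w1',f);P=wpose(f,s)
np.savez('w1.npz',img=f['color'],P=P)
for t,z in [('knob_grip',74),('screw_hole',35),('fork_left',82),('fork_right',82),('saddle_mid',97),('stand',0)]:
    print(t,[(np.round(d['at'],1).tolist(),round(d['score'],2),np.round(atz(f,d['at'],z,P),1).tolist()) for d in r.spot_point(t,'wrist')])
print(r.sense())
```

```text
knob_grip [([228.3, 301.8], 0.71, [508.1, 37.3, 74.0])]
screw_hole [([232.3, 280.9], 0.93, [507.8, 39.0, 35.0])]
fork_left [([222.8, 179.5], 0.76, [638.6, 34.0, 82.0])]
fork_right [([393.7, 180.6], 0.64, [638.0, -113.4, 82.0])]
saddle_mid [([305.3, 182.5], 0.75, [640.2, -36.1, 97.0]), ([396.8, 177.6], 0.64, [644.5, -110.2, 97.0])]
stand [([303.1, 185.4], 0.8, [610.7, -41.1, 0.0])]
{'clock': 3.75, 'qpos': array([-3.70553801e-02,  3.70258260e-01,  1.66944567e+00, -3.33528813e-04,
        1.10237275e+00,  1.53525185e+00]), 'qvel': array([-0.00323854, -0.00236919, -0.00474749,  0.00465873, -0.00136593,
        0.00169082]), 'joint_efforts': array([ 5.83732612e-01, -6.02867389e+01, -3.31783640e+01,  2.09867716e-02,
       -2.68524964e-03, -9.02145111e-03]), 'eef_pos': array([619.54051085, -21.56885012, 205.33635552]), 'tcp_rot': array([ 3.14131251e+00,  4.94313750e-04, -1.36032345e-03]), 'contact_force': array([ 0.51065257, -0.68475225, -0.29990795]), 'wrist_torque': array([0.00609147, 0.00269011, 0.0229366 ]), 'opening': 1.0001164787279324}
```

View pics/w1.png

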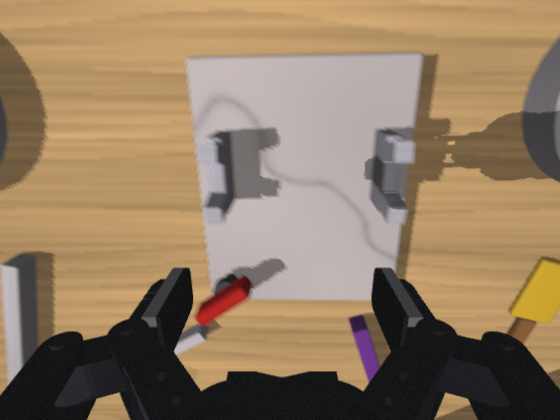

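The wrist view shows the slab squarely, with corners at about (188,58), (421,53), (397,300) and (212,297). The forks are at (215,178) and (393,178), and the red knob at (224,300) is turned about 35° in the image. I'll refine at rest.

Run:
```python
from h import *
s=r.sense();f=r.grab_frame('wrist');save('w2',f);P=wpose(f,s)
np.savez('w2.npz',img=f['color'],P=P,K=[f['fx'],f['fy'],f['cx'],f['cy']])
print(np.round(s['eef_pos'],1),np.round(s['tcp_rot'],4))
im=f['color'].copy()
for t,z in [('knob_grip',74),('screw_hole',35),('fork_left',82),('fork_right',82),('saddle_mid',97),('stand',0)]:
    print(t,[(np.round(d['at'],1).tolist(),round(d['score'],2),np.round(atz(f,d['at'],z,P),1).tolist()) for d in r.spot_point(t,'wrist')])
hsv=cv2.cvtColor(im,cv2.COLOR_RGB2HSV)
m=((hsv[...,1]>150)&((hsv[...,0]<6)|(hsv[...,0]>174))&(hsv[...,2]>60)).astype(np.uint8); m[350:]=0
n,l,st,c=cv2.connectedComponentsWithStats(m); i=1+np.argmax(st[1:,4]); pts=np.argwhere(l==i)[:,::-1]
W=np.array([atz(f,p,85,P)[:2] for p in pts],np.float32); rc=cv2.minAreaRect(W); print('knob',st[i],rc); print(np.round(cv2.boxPoints(rc)))
big=cv2.resize(im[30:350,150:450,::-1],None,fx=1.85,fy=1.85,interpolation=2);cv2.imwrite('pics/w2big.png',big)
```

```text
[619.5 -21.6 205.3] [ 3.1413e+00  5.0000e-04 -1.4000e-03]
knob_grip [([221.3, 299.7], 0.78, [508.2, 40.6, 74.0])]
screw_hole [([228.5, 279.9], 0.71, [506.7, 39.5, 35.0])]
fork_left [([214.2, 175.0], 0.88, [640.3, 36.8, 82.0])]
fork_right [([388.0, 174.3], 0.76, [640.7, -112.2, 82.0])]
saddle_mid [([302.6, 179.4], 0.96, [640.2, -38.1, 97.0])]
stand [([297.4, 181.5], 0.78, [612.6, -38.8, 0.0])]
knob [ 193  275   57   50 1268] ((515.50537109375, 38.883399963378906), (22.58029556274414, 71.3663558959961), 36.38743591308594)
[[485.  61.]
 [528.   3.]
 [546.  17.]
 [503.  74.]]
```

View pics/w2big.png

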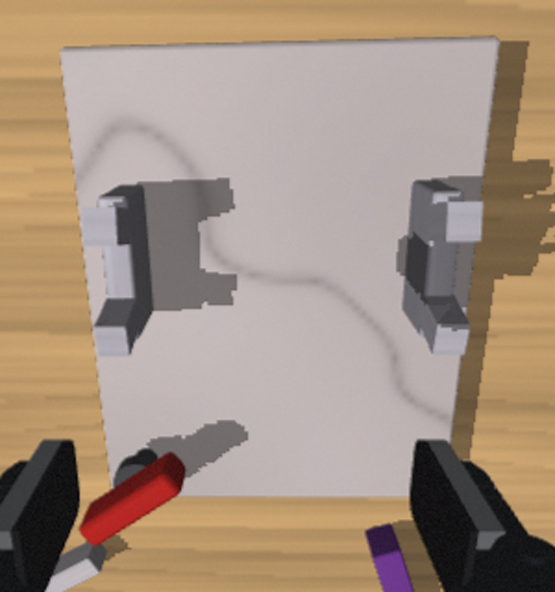

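```bash
python3 -c "
from h import *
go((520,-103,50),0)
go((563,17,50),0)"
```

```text
shift cm [-10.02   8.25  15.54] roll deg -0.0 cur yaw -0.0 clock 4.1
shift cm [-5.73 -3.75 15.54] roll deg -0.0 cur yaw -0.0 clock 4.1
```

>>> {"name": "drive_tool", "arguments": {
  "moves": [
    [1,[-4,3.3,1],0],
    [1,[-8,6.6,4],0],
    [1,[-10,8.2,9],0],
    [1,[-10,8.2,13],0],
    [1,[-10,8.2,15.5],0],
    [1,[-10,8.2,15.5],0],
    [1,[-10,8.2,15.8],0],
    [1,[-10,8.2,16],0]
  ]
}}

```text
clock: 5.1
eef_pos: [521.2, -102.6, 46.4]
tcp_rot: [3.141, -0.002, -0.0]
contact_force: [0.4, -0.0, -0.3]
opening: 0.0
```

>>> {"name": "drive_tool", "arguments": {
  "moves": [
    [1,[0,0,0.2],0],
    [1,[0,0,0.4],0],
    [1,[0,0,0.5],0],
    [1,[0,0,0.6],0],
    [1,[0,0,0.7],0],
    [1,[0,0,0.7],0]
  ]
}}

```text
clock: 5.85
eef_pos: [521.2, -102.6, 39.5]
tcp_rot: [3.141, -0.002, -0.0]
contact_force: [-0.1, -0.8, 2.8]
opening: 0.001
```

>>> {"name": "drive_tool", "arguments": {
  "moves": [
    [1,[1,0,-3],0],
    [1,[4.2,-5,-5],0],
    [1,[4.2,-10,-4],0],
    [1,[4.2,-12,-1.5],0],
    [1,[4.2,-12,-0.5],0],
    [1,[4.2,-12,-0.1],0],
    [1,[4.2,-12,0],0],
    [1,[4.2,-12,0.1],0],
    [1,[4.2,-12,0.1],0]
  ]
}}

```text
clock: 6.98
eef_pos: [563.5, 16.9, 38.9]
tcp_rot: [3.141, -0.003, -0.001]
contact_force: [0.3, -0.9, 0.1]
opening: -0.0
```

```bash
python3 -c "
from h import *
s=r.sense();print(s['eef_pos'],s['contact_force'])"
```

```text
[563.50566135  16.9044688   38.91378277] [ 0.34972995 -0.87148657  0.06847691]
```

>>> {"name": "drive_tool", "arguments": {
  "moves": [
    [1,[0,0,0.1],0],
    [1,[0,0,0.15],0],
    [1,[0,0,0.2],0],
    [1,[0,0,0.2],0]
  ]
}}

```text
clock: 7.48
eef_pos: [563.6, 16.9, 36.9]
tcp_rot: [3.141, -0.003, -0.001]
contact_force: [-1.3, -0.5, 0.5]
opening: -0.003
```

>>> {"name": "drive_tool", "arguments": {
  "moves": [
    [1,[0,0,0.05],0],
    [1,[0,0,0.1],0],
    [1,[0,0,0.1],0]
  ]
}}

```text
clock: 7.85
eef_pos: [563.6, 16.9, 36.5]
tcp_rot: [3.141, -0.003, -0.001]
contact_force: [-2.1, -0.1, 8.9]
opening: -0.002
```

```bash
python3 -c "
from h import *
go((508.5,40.5,165),2.21)"
```

```text
shift cm [ -5.48  -2.34 -12.86] roll deg -126.7 cur yaw -0.001 clock 7.85
```

>>> {"name": "drive_tool", "arguments": {
  "moves": [
    [1,[0,0,-5],0],
    [0,[0,0,-10],-10],
    [0,[-2,-1,-12.8],-20],
    [0,[-4,-2,-12.8],-30],
    [0,[-5.5,-2.3,-12.8],-40],
    [0,[-5.5,-2.3,-12.8],-50],
    [0,[-5.5,-2.3,-12.8],-60],
    [0,[-5.5,-2.3,-12.8],-70],
    [0,[-5.5,-2.3,-12.8],-80],
    [0,[-5.5,-2.3,-12.8],-90],
    [0,[-5.5,-2.3,-12.8],-100],
    [0,[-5.5,-2.3,-12.8],-110]
  ]
}}

```text
clock: 9.35
eef_pos: [508.1, 40.1, 164.3]
tcp_rot: [3.139, 0.001, 1.925]
contact_force: [0.6, -0.5, -0.0]
opening: 1.004
```

>>> {"name": "drive_tool", "arguments": {
  "moves": [
    [0,[0,0,0],-10],
    [0,[0,0,0],-18],
    [0,[0,0,0],-18],
    [0,[0,0,0],-18]
  ]
}}

```text
clock: 9.85
eef_pos: [508.1, 40.1, 164.3]
tcp_rot: [3.14, 0.002, 2.236]
contact_force: [0.8, 0.3, -0.1]
opening: 0.997
```

Run:
```python
from h import *
s=r.sense();f=r.grab_frame('wrist');save('w3',f);P=wpose(f,s)
print(s['clock'],np.round(s['eef_pos'],1),np.round(s['tcp_rot'],4),np.round(s['qpos'],2))
for t,z in [('knob_grip',74),('screw_hole',34)]:
    print(t,[(np.round(d['at'],1).tolist(),round(d['score'],2),np.round(atz(f,d['at'],z,P),1).tolist()) for d in r.spot_point(t,'wrist')])
print('tcp@z74',proj(f,[*s['eef_pos'][:2],74],P))
```

```text
9.85 [508.1  40.1 164.3] [3.1397e+00 2.0000e-03 2.2360e+00] [ 0.08  0.25  1.94 -0.    0.94 -0.59]
knob_grip [([282.0, 207.3], 0.67, [508.5, 42.1, 74.0])]
screw_hole [([281.2, 194.9], 0.94, [509.5, 39.8, 34.0])]
tcp@z74 [279.97250017 208.9652267 ]
```

View pics/w3.png

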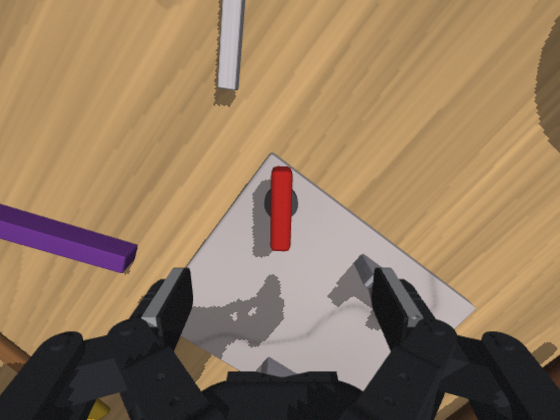

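The knob is at (281,208), upright in the picture and centred between the jaws. I'll descend and grip.

>>> {"name": "drive_tool", "arguments": {
  "moves": [
    [0,[0,0,4],0],
    [0,[0,0,8],0],
    [0,[0,0,9.9],0],
    [0.3,[0,0,9.9],0],
    [0.6,[0,0,9.9],0],
    [1,[0,0,9.9],0],
    [1,[0,0,9.9],0],
    [1,[0,0,9.9],0],
    [1,[0,0,9.9],0]
  ],
  "grip_force": 40
}}

```text
clock: 11.12
eef_pos: [508.3, 39.6, 66.2]
tcp_rot: [3.14, 0.003, 2.238]
contact_force: [-3.1, -2.8, 8.2]
opening: 0.177
```

>>> {"name": "drive_tool", "arguments": {
  "moves": [
    [1,[0,0,-0.05],5],
    [1,[0,0,-0.05],14],
    [1,[0,0,-0.05],23],
    [1,[0,0,-0.05],32],
    [1,[0,0,-0.05],41],
    [1,[0,0,-0.05],50],
    [1,[0,0,-0.05],59],
    [1,[0,0,-0.05],68],
    [1,[0,0,-0.05],77],
    [1,[0,0,-0.05],86],
    [1,[0,0,-0.05],92],
    [1,[0,0,-0.05],92]
  ]
}}

```text
clock: 12.62
eef_pos: [508.7, 39.0, 67.0]
tcp_rot: [3.138, -0.002, 0.631]
contact_force: [0.9, -5.5, -3.6]
opening: 0.181
```

Run:
```python
from h import *
s=r.sense();f=r.grab_frame('wrist');save('w4',f)
print(s)
```

```text
{'clock': 12.625, 'qpos': array([ 0.07502224,  0.40213827,  2.00838103, -0.0032903 ,  0.72716026,
        1.01757091]), 'qvel': array([-0.00112963,  0.00012339,  0.00022847,  0.00145309,  0.00108223,
       -0.04108757]), 'joint_efforts': array([  2.86559053, -53.7501204 , -23.26267719,   1.07160062,
         0.51581064,   0.61527796]), 'eef_pos': array([508.67559972,  38.98629177,  67.03963247]), 'tcp_rot': array([ 3.13766885e+00, -2.17279884e-03,  6.30705708e-01]), 'contact_force': array([ 0.88058074, -5.46573521, -3.58624585]), 'wrist_torque': array([-0.71396386, -0.61821363, -0.07414428]), 'opening': 0.18130480347103978}
```

View pics/w4.png

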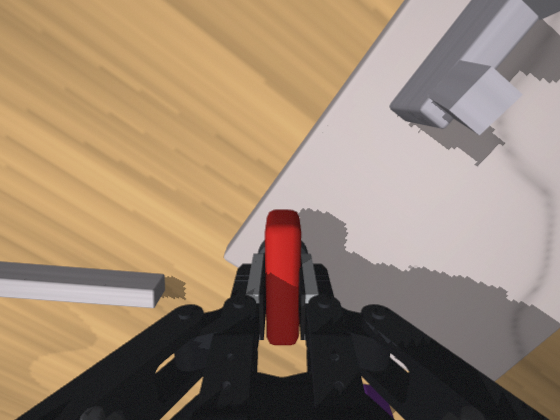

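>>> {"name": "drive_tool", "arguments": {
  "moves": [
    [1,[0,0,0],8],
    [1,[0,0,0],16],
    [1,[0,0,0],24],
    [1,[0,0,0],32],
    [1,[0,0,0],37],
    [1,[0,0,0],37],
    [1,[0,0,0],37]
  ]
}}

```text
clock: 13.55
eef_pos: [508.5, 38.8, 66.8]
tcp_rot: [3.139, -0.004, -0.012]
contact_force: [1.2, -2.5, -11.2]
opening: 0.173
```

>>> {"name": "drive_tool", "arguments": {
  "moves": [
    [0,[0,0,0.1],0],
    [0,[0,0,0.1],0],
    [0,[0,0,0],0],
    [0,[0,0,-3],0],
    [0,[0,0,-8],0],
    [0,[5,0,-10],0],
    [0.5,[5,0,-10],0],
    [0.5,[5,0,-10],0]
  ]
}}

```text
clock: 14.55
eef_pos: [557.3, 38.4, 166.6]
tcp_rot: [3.139, -0.003, -0.012]
contact_force: [-0.9, -0.4, 0.2]
opening: 0.6
```

Run:
```python
from h import *
s=r.sense();f=r.grab_frame('wrist');save('w5',f);P=wpose(f,s)
print(s['clock'],np.round(s['eef_pos'],1),np.round(s['tcp_rot'],4))
for t,z in [('knob_grip',74),('screw_hole',40),('fork_left',82),('fork_right',82),('saddle_mid',97),('stand',0)]:
    print(t,[(np.round(d['at'],1).tolist(),round(d['score'],2),np.round(atz(f,d['at'],z,P),1).tolist()) for d in r.spot_point(t,'wrist')])
go((520,-103,48),0)
go((563,17,48),0)
```

```text
14.55 [557.3  38.4 166.6] [ 3.1395e+00 -2.7000e-03 -1.2100e-02]
knob_grip [([284.5, 260.3], 0.81, [512.9, 37.0, 74.0])]
screw_hole [([282.3, 242.1], 0.76, [513.3, 38.7, 40.0])]
fork_left [([284.6, 97.1], 0.56, [641.7, 35.8, 82.0])]
fork_right [([507.7, 93.7], 0.86, [642.1, -115.2, 82.0])]
saddle_mid [([400.8, 95.5], 0.62, [641.8, -37.5, 97.0])]
stand [([364.3, 128.9], 0.95, [611.9, -40.7, 0.0])]
shift cm [-3.62 14.16 11.89] roll deg -0.7 cur yaw -0.012 clock 14.9
shift cm [ 0.53  2.11 11.87] roll deg -0.7 cur yaw -0.012 clock 14.9
```

View pics/w5.png

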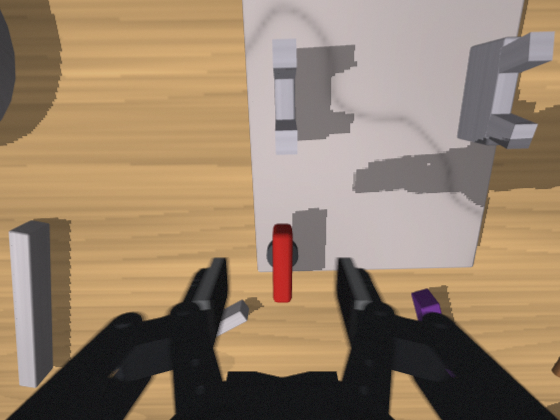

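>>> {"name": "drive_tool", "arguments": {
  "moves": [
    [1,[1.2,2.6,0],0],
    [1,[1.2,2.6,3],0],
    [1,[1.2,2.6,7],0],
    [1,[1.2,2.6,11],0],
    [1,[1.2,2.6,12],0],
    [1,[1.2,2.6,12.3],0],
    [1,[1.2,2.6,12.4],0],
    [1,[1.2,2.6,12.5],0],
    [1,[1.2,2.6,12.55],0],
    [1,[1.2,2.6,12.6],0],
    [1,[1.2,2.6,12.6],0]
  ]
}}

```text
clock: 16.27
eef_pos: [569.7, 12.0, 40.9]
tcp_rot: [3.139, -0.003, -0.012]
contact_force: [0.6, -0.9, -0.3]
opening: -0.001
```

>>> {"name": "drive_tool", "arguments": {
  "moves": [
    [1,[0,0,0.05],0],
    [1,[0,0,0.1],0],
    [1,[0,0,0.15],0],
    [1,[0,0,0.2],0],
    [1,[0,0,0.2],0]
  ]
}}

```text
clock: 16.9
eef_pos: [569.7, 12.0, 39.6]
tcp_rot: [3.139, -0.003, -0.012]
contact_force: [-2.8, -0.6, 10.2]
opening: 0.0
```

>>> {"name": "drive_tool", "arguments": {
  "moves": [
    [1,[0,0,-3],0],
    [1,[-3,5,-5],0],
    [1,[-5,10,-4],0],
    [1,[-5,11.5,-1.5],0],
    [1,[-5,11.5,-0.5],0],
    [1,[-5,11.5,-0.1],0],
    [1,[-5,11.5,0],0],
    [1,[-5,11.5,0.05],0],
    [1,[-5,11.5,0.05],0]
  ]
}}

```text
clock: 18.02
eef_pos: [518.8, -101.9, 39.7]
tcp_rot: [3.14, -0.004, -0.011]
contact_force: [-0.8, 2.2, 3.7]
opening: -0.003
```

The knob now lies along x, A and C read 39.6 and 39.7 mm, so the slab is level to about 0.3 mm at the foot. On to the bar.

Run:
```python
from h import *
go((424,315,150),-0.24)
```

```text
shift cm [ -9.91 -41.55 -11.15] roll deg 13.1 cur yaw -0.011 clock 18.025
```

>>> {"name": "drive_tool", "arguments": {
  "moves": [
    [1,[0,0,-5],0],
    [1,[0,0,-10],0],
    [0,[-2,-5,-11.2],3],
    [0,[-3,-11,-11.2],6],
    [0,[-4.5,-17,-11.2],9],
    [0,[-6,-23,-11.2],12],
    [0,[-7.5,-29,-11.2],13],
    [0,[-9,-35,-11.2],13],
    [0,[-9.9,-41.5,-11.2],13],
    [0,[-9.9,-41.5,-11.2],13],
    [0,[-9.9,-41.5,-11.2],13]
  ]
}}

```text
clock: 19.4
eef_pos: [423.8, 314.4, 150.4]
tcp_rot: [3.14, -0.004, -0.237]
contact_force: [0.3, -0.7, 0.1]
opening: 1.0
```

Run:
```python
from h import *
s=r.sense();f=r.grab_frame('wrist');save('w6',f);P=wpose(f,s)
print(s['clock'],np.round(s['eef_pos'],1),np.round(s['tcp_rot'],4),s['qvel'])
for d in r.spot_point('bar_mid','wrist'): print(np.round(d['at'],1),round(d['score'],2),np.round(atz(f,d['at'],15,P),1))
for d in r.outline_of('bar_mid','wrist'):
    m=d['mask'].astype(np.uint8);ct=max(cv2.findContours(m,0,2)[0],key=cv2.contourArea)
    W=np.array([atz(f,p,30,P)[:2] for p in ct.reshape(-1,2)],np.float32);rc=cv2.minAreaRect(W)
    print(np.round(d['at']),round(d['score'],2),rc, np.round(cv2.fitLine(W,2,0,.01,.01).ravel(),3))
```

```text
19.4 [423.8 314.4 150.4] [ 3.14   -0.0043 -0.2368] [-0.03329195 -0.00871934  0.01582592 -0.00015198  0.00069078 -0.0040648 ]
[282.5 192.5] 0.71 [425.5 313.9  15. ]
[468.2 194.5] 0.68 [383.6 148.8  15. ]
[476. 191.] 0.69 ((387.9705505371094, 155.1597900390625), (27.411340713500977, 146.65611267089844), 31.201244354248047) [  0.494  -0.87  388.555 152.758]
[305. 346.] 0.68 ((262.6707763671875, 327.63177490234375), (71.3916015625, 25.378665924072266), 4.0482330322265625) [1.00000e+00 2.50000e-02 2.62196e+02 3.25828e+02]
```

View pics/w6.png

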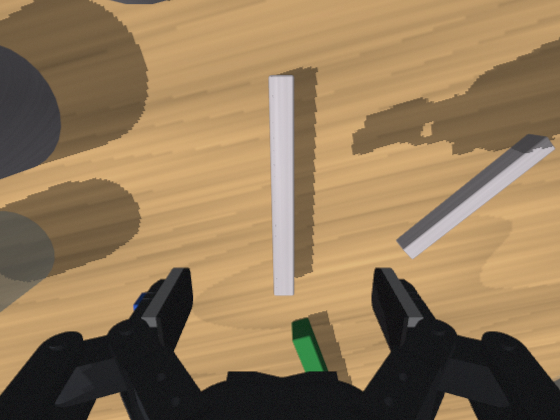

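The large aluminium bar runs from (281,76) to (284,295), centred between the jaws. The shorter one is at (475,195). I'll get the precise centre and angle.

Run:
```python
from h import *
s=r.sense();f=r.grab_frame('wrist');P=wpose(f,s);im=f['color']
hsv=cv2.cvtColor(im,cv2.COLOR_RGB2HSV); m=((hsv[...,1]<45)&(hsv[...,2]>120)).astype(np.uint8); m[:,:240]=0;m[:,330:]=0;m[310:]=0;m[:60]=0
n,l,st,c=cv2.connectedComponentsWithStats(m);i=1+np.argmax(st[1:,4]);pts=np.argwhere(l==i)[:,::-1];print(st[i])
W=np.array([atz(f,p,30,P)[:2] for p in pts],np.float32);rc=cv2.minAreaRect(W);bp=cv2.boxPoints(rc);print(rc,np.round(bp,1))
v=cv2.fitLine(W,2,0,.01,.01).ravel();yaw=np.arctan(v[1]/v[0]);print('yaw',yaw)
go((rc[0][0],rc[0][1],4),yaw)
print(r.sense()['eef_pos'])
```

```text
[ 266   76   27  220 4918]
((425.7049560546875, 314.3800048828125), (19.244497299194336, 197.50433349609375), 77.20391845703125) [[327.3 326.9]
 [519.9 283.1]
 [524.1 301.9]
 [331.5 345.6]]
yaw -0.22272605
shift cm [ 0.04 -0.17 14.65] roll deg -1.0 cur yaw -0.24 clock 19.6
[424.35894908 313.14008229 150.53068716]
```

>>> {"name": "drive_tool", "arguments": {
  "moves": [
    [0,[0,-0.15,5],-1],
    [0,[0,-0.15,10],-1],
    [0,[0,-0.15,13.5],-1],
    [0,[0,-0.15,14.6],-1],
    [0.4,[0,-0.15,14.6],-1],
    [1,[0,-0.15,14.6],-1],
    [1,[0,-0.15,14.6],-1],
    [1,[0,-0.15,14.6],-1],
    [1,[0,-0.15,14.6],-1]
  ],
  "grip_force": 60
}}

```text
clock: 20.72
eef_pos: [425.9, 314.7, 5.7]
tcp_rot: [3.141, -0.005, -0.222]
contact_force: [-0.0, -1.0, 7.8]
opening: 0.216
```

Run:
```python
from h import *
go((641,-38,190),1.57)
```

```text
shift cm [ 28.86  29.66 -18.27] roll deg -102.7 cur yaw -0.222 clock 20.725
```

>>> {"name": "drive_tool", "arguments": {
  "moves": [
    [1,[0,0,-4],0],
    [1,[0,0,-9],0],
    [1,[0,0,-14],0],
    [1,[3,3,-18.3],-7],
    [1,[6,6.2,-18.3],-15],
    [1,[9,9.3,-18.3],-24],
    [1,[12,12.3,-18.3],-34],
    [1,[15,15.4,-18.3],-44],
    [1,[18,18.5,-18.3],-54],
    [1,[21,21.5,-18.3],-64],
    [1,[24,24.6,-18.3],-74],
    [1,[26.5,27.2,-18.3],-84]
  ]
}}

```text
clock: 22.22
eef_pos: [623.8, -10.3, 190.3]
tcp_rot: [3.136, -0.0, 1.249]
contact_force: [0.1, 0.5, -1.9]
opening: 0.229
```

Run:
```python
from h import *
go((641,-38,190),1.57)
```

```text
shift cm [-2.09  2.51  0.05] roll deg -18.4 cur yaw 1.249 clock 22.225
```

>>> {"name": "drive_tool", "arguments": {
  "moves": [
    [1,[-1,1.2,0],-9],
    [1,[-2.1,2.5,0],-18.4],
    [1,[-2.1,2.5,0],-18.4],
    [1,[-2.1,2.5,0],-18.4]
  ]
}}

```text
clock: 22.72
eef_pos: [640.2, -37.5, 190.4]
tcp_rot: [3.137, 0.001, 1.566]
contact_force: [-0.3, -0.1, -2.2]
opening: 0.217
```

Run:
```python
from h import *
s=r.sense();f=r.grab_frame('wrist');save('w7',f);P=wpose(f,s)
print(s['clock'],np.round(s['eef_pos'],1),np.round(s['tcp_rot'],4))
for t,z in [('fork_left',82),('fork_right',82),('saddle_mid',97),('stand',0),('bar_mid',200),('screw_hole',40)]:
    print(t,[(np.round(d['at'],1).tolist(),round(d['score'],2),np.round(atz(f,d['at'],z,P),1).tolist()) for d in r.spot_point(t,'wrist')])
for c in ['scene','side']:
    g=r.grab_frame(c);save(c+'7',g)
```

```text
22.725 [640.2 -37.5 190.4] [3.1370e+00 1.1000e-03 1.5664e+00]
fork_left []
fork_right []
saddle_mid []
stand [([251.9, 178.9], 0.79, [610.0, -38.2, 0.0])]
bar_mid [([280.8, 284.2], 0.88, [640.9, -39.2, 200.0]), ([16.9, 279.2], 0.63, [514.5, -35.5, 200.0])]
screw_hole [([132.0, 104.4], 0.68, [511.0, 40.0, 40.0])]
```

View pics/w7.png

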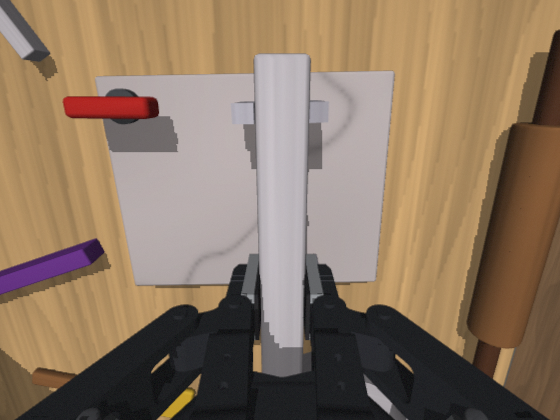

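View pics/scene7.png

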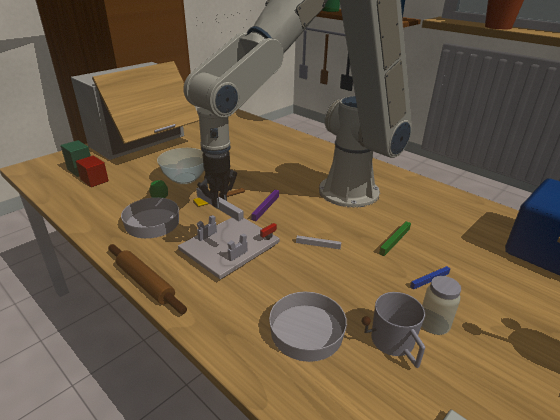

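Run:
```python
from h import *
im=cv2.imread('pics/w7.png')
cv2.imwrite('pics/w7c.png',cv2.resize(im[40:300,90:410],None,fx=2.3,fy=2.3,interpolation=2))
for y in (105,110,115):print(im[y,222:262].sum(1)//3,im[y,304:340].sum(1)//3)
```

```text
[178 179 180 180 179 181 179 180 180 175 174 173 177 180 182 181 179 179
 179 177 178 176 175 175 176 177 180 180 181 180 178 114  73 131 158 171
 179 187 189 189] [184 171 154 141 119 109 148 160 163 162 160 161 161 161 158 156 157 157
 158 158 161 161 161 160 166 175 178 176 176 177 176 176 176 176 176 175]
[180 179 178 181 179 179 179 180 179 175 173 172 175 180 182 182 181 180
 179 180 177 177 176 175 176 178 180 182 182 181 181 126  79 120 154 170
 176 186 187 186] [183 169 153 139 112 124 153 161 161 160 160 160 160 159 158 158 155 156
 158 159 161 160 161 161 166 175 177 178 177 177 177 176 176 177 176 175]
[181 179 179 179 181 178 181 179 181 175 175 174 176 179 181 182 180 179
 178 178 178 178 175 174 176 177 179 181 181 180 180 142  87 112 153 167
 176 184 188 189] [182 168 151 138 108 123 153 162 161 160 160 159 161 159 160 158 156 157
 158 159 161 160 161 160 169 175 175 176 177 178 177 176 175 175 175 177]
```

View pics/w7c.png

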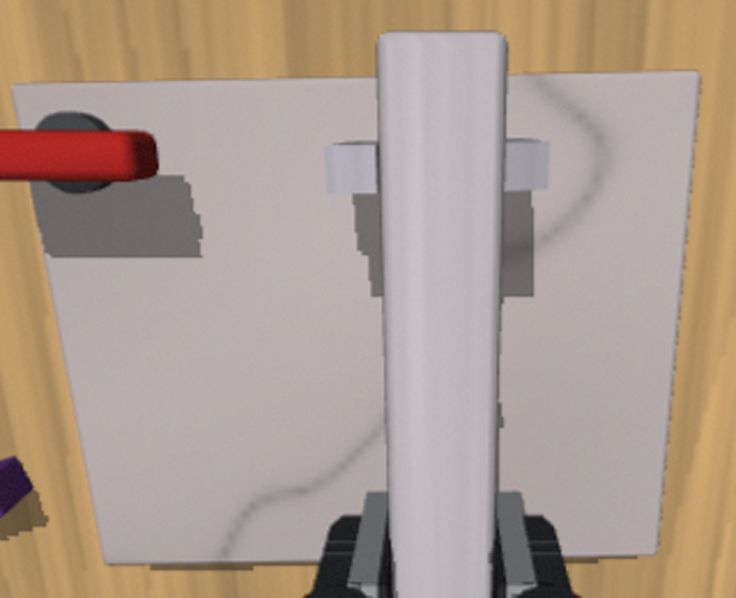

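Run:
```python
from h import *
s=r.sense();f=r.grab_frame('wrist');P=wpose(f,s)
print(s['eef_pos'],s['tcp_rot'])
print('bar end',atz(f,(282,56),214.5,P),'fork_left top c',atz(f,(279.9,110.5),105,P))
print('slab corners',[np.round(atz(f,p,40,P),1).tolist() for p in [(90+14/2.3,40+85/2.3),(90+697/2.3,40+72/2.3),(90+657/2.3,40+555/2.3),(90+107/2.3,40+563/2.3)]])
```

```text
[640.81952112 -37.90212778 190.53445642] [3.13628594e+00 1.42217158e-03 1.57000307e+00]
bar end [642.01404473  59.49694775 214.5       ] fork_left top c [641.20237602  36.80161195 105.        ]
slab corners [[484.2, 61.5, 40.0], [737.8, 65.9, 40.0], [743.0, -141.3, 40.0], [487.6, -144.6, 40.0]]
```

>>> {"name": "drive_tool", "arguments": {
  "moves": [
    [1,[0,0,3],-0.7],
    [1,[0,0,6],-0.7],
    [1,[0,0,7.5],-0.7],
    [1,[0,0,8.5],-0.7],
    [1,[0,0,9.3],-0.7],
    [1,[0,0,9.8],-0.7],
    [1,[0,0,10.1],-0.7],
    [1,[0,0,10.1],-0.7]
  ]
}}

```text
clock: 24.22
eef_pos: [641.4, -38.1, 89.6]
tcp_rot: [3.136, 0.002, 1.582]
contact_force: [-0.2, 0.5, -2.7]
opening: 0.22
```

Run:
```python
from h import *
s=r.sense();f=r.grab_frame('wrist');save('w8',f)
print(s['clock'],s['eef_pos'],s['tcp_rot'],s['contact_force'],s['wrist_torque'])
```

```text
24.225 [641.4488696  -38.09990529  89.63216426] [3.13613165e+00 1.54530737e-03 1.58230182e+00] [-0.16399656  0.49664365 -2.66114659] [ 0.05416232  0.00321646 -0.02934868]
```

View pics/w8.png

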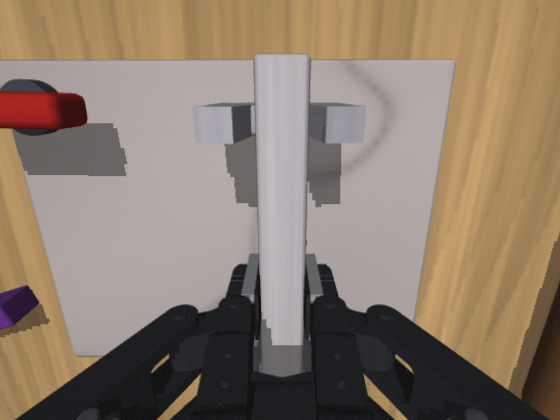

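The bar sits inside the left fork: prongs at columns 194 to 364, bar at 282. It touches nothing yet. I'll lower it the last 2 mm.

>>> {"name": "drive_tool", "arguments": {
  "moves": [
    [1,[0,-0.05,0.1],0],
    [1,[0,-0.05,0.15],0],
    [1,[0,-0.05,0.2],0],
    [1,[0,-0.05,0.2],0]
  ]
}}

```text
clock: 24.78
eef_pos: [641.1, -38.1, 87.9]
tcp_rot: [3.136, 0.002, 1.582]
contact_force: [0.7, 0.9, -1.5]
opening: 0.224
```

>>> {"name": "drive_tool", "arguments": {
  "moves": [
    [1,[0,0,0.05],0],
    [1,[0,0,0.1],0],
    [1,[0,0,0.1],0]
  ]
}}

```text
clock: 25.15
eef_pos: [641.2, -38.2, 87.4]
tcp_rot: [3.136, 0.002, 1.582]
contact_force: [-2.0, -1.5, 4.6]
opening: 0.225
```

>>> {"name": "drive_tool", "arguments": {
  "moves": [
    [0.7,[0,0,0],0],
    [0.5,[0,0,0],0],
    [0.3,[0,0,0],0],
    [0,[0,0,0],0],
    [0,[0,0,0],0],
    [0,[0,0,-1.5],0],
    [0,[0,0,-5],0],
    [0,[0,0,-9],0],
    [0,[-3,0,-14],0],
    [0,[-6,0,-18],0],
    [0,[-6,0,-18],0],
    [0,[-6,0,-18],0]
  ]
}}

```text
clock: 26.65
eef_pos: [640.4, -97.7, 267.7]
tcp_rot: [3.135, 0.001, 1.582]
contact_force: [0.7, -0.4, -1.0]
opening: 0.999
```

Run:
```python
from h import *
s=r.sense();f=r.grab_frame('wrist');save('w9',f);P=wpose(f,s)
print(s['clock'],s['eef_pos'],s['tcp_rot'],s['contact_force'],s['opening'])
for t,z in [('bar_mid',97),('fork_left',82),('fork_right',82),('saddle_mid',97),('stand',0),('screw_hole',40)]:
    print(t,[(np.round(d['at'],1).tolist(),round(d['score'],2),np.round(atz(f,d['at'],z,P),1).tolist()) for d in r.spot_point(t,'wrist')])
for c in ['scene','side']:
    g=r.grab_frame(c);save(c+'9',g)
im=cv2.imread('pics/scene9.png');cv2.imwrite('pics/scene9c.png',cv2.resize(im[190:290,160:300],None,fx=5,fy=5,interpolation=2))
```

```text
26.65 [640.42776411 -97.74443763 267.67054446] [3.13548972e+00 1.25913401e-03 1.58174969e+00] [ 0.67556274 -0.36841327 -0.96240913] 0.9991998821656369
bar_mid [([280.8, 125.4], 0.86, [641.1, -40.6, 97.0]), ([46.1, 204.1], 0.72, [398.2, -122.8, 97.0])]
fork_left [([281.4, 40.9], 0.71, [640.9, 34.4, 82.0])]
fork_right [([281.0, 194.0], 0.68, [642.1, -114.2, 82.0])]
saddle_mid [([277.7, 122.9], 0.94, [638.1, -38.3, 97.0])]
stand [([257.6, 117.5], 0.87, [612.4, -40.0, 0.0]), ([155.3, 42.4], 0.45, [495.1, 42.9, 0.0]), ([139.7, 309.7], 0.39, [426.8, -328.1, 0.0])]
screw_hole [([157.7, 39.0], 0.66, [512.1, 40.7, 40.0])]
```

View pics/w9.png

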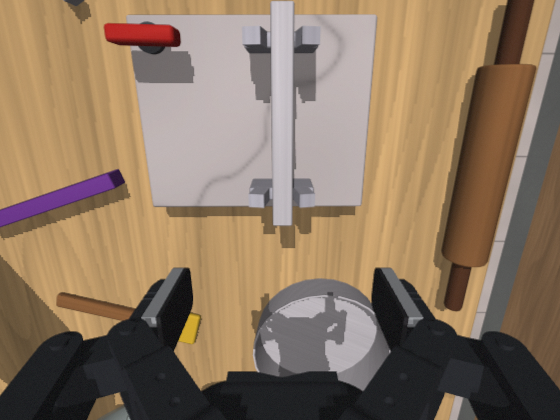

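View pics/scene9c.png

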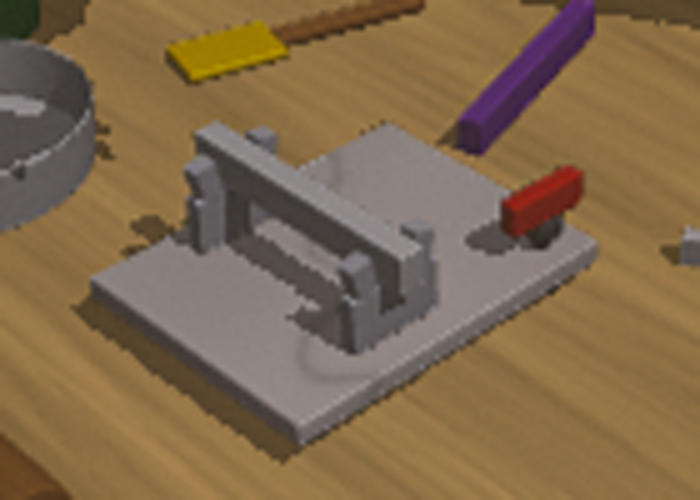

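The bar lies in both forks with equal overhang: ends at rows 2 and 225, forks at rows 38 and 192. The gripper is clear, so I'm handing in.

Run:
```python
from h import *
s=r.sense();print(s['clock'],s['qvel'].round(3))
print(r.sign_off())
```

```text
27.1 [-0.003 -0.004 -0.002 -0.    -0.002  0.001]
the job is handed in; nothing more can be done
None
```

I turned the red knob about 2.25 rad clockwise, laid the large aluminium bar in both forks, let go and handed in at 27.1 s. The hand-in gave no verdict, so the result rests on my own checks.

- **Level:** I touched the slab with the shut fingertips near the screw corner and over a fixed foot.
  - Before turning, the two points read 36.5 and 39.5 mm, so the foot was about 5.7 mm short. After turning they read 39.6 and 39.7 mm, which leaves it within about 0.3 mm of level (1.25 mm allowed).
  - I did not repeat the touch after placing the bar, and I did not probe the corner opposite the screw.
- **Bar:** It touched down at the expected height. The last wrist picture puts its centre at about (641, −41) mm. The fork positions put the seat at about (641, −40), and the direct saddle detection gave (638, −38). The overhang is about equal at both ends.
- **Robot and other things:** The gripper is open and about 155 mm above the bar. I touched only the stand and the bar, and nothing else looks moved in the last pictures, though I did not measure this.

**Disagreements:** The first fixed-camera positions were up to 16 mm off the wrist camera's, for example in the saddle's y. I used the wrist camera's values, which matched the known 150 mm between the forks.

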